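# Carry the tray with the free-running trolley to the pad

## Task

Pick up the grey tray by its blue handle and carry it to the yellow pad beyond the red fence, without bumping the fence and without letting the free-running green trolley on it, with its copper-coloured tube, run up against either orange end stop. Hold the tray clear above the pad, lined up with the pad, until the trolley's middle has stayed within the white band in the tray's middle for a good three seconds; then set the tray down gently on the pad with the trolley still in the white band, and let go. Leave the other things on the bench alone.

Things in the scene. Friction and masses are not known exactly. Their poses are not given: they have to be found in the camera images.
- tray: Grey metal tray, 300 mm long (own y) x 104 mm wide (own x), 0.5 kg nominal; origin: centre of the underside, z up. Flat floor 4 mm thick; side rims 14 mm high, orange end stops 30 mm high, inner faces at y = +-140 mm. Starts level on the table, left or right of the fence, its y within 0.25 rad of world y.
- tray_handle (a point): Centre of the tray's blue handle bar, 95 mm straight above the tray's origin. The bar runs along the tray's x over the middle: 22 mm thick in y, 30 mm high, 116 mm long, on two posts at x = +-55 mm. Grip it in the middle from above with the fingers closing along the tray's y; the trolley passes freely beneath.
- tray_mid (a point): Middle of the tray's floor (4 mm above the tray's origin), on the red line at y = 0 within the white painted band, which spans y = -30 to +30 mm on floor and rims.
- trolley (a joint): How far the trolley's middle is from the tray's red middle line, along the tray's +y, in m (0 = on the line; end stops at +-0.118). Runs on ball bearings, nearly free: friction 0.002 N, damping 0.03 N s/m nominal. Acceleration relative to the tray = g x downhill slope - the tray's own acceleration along y. Starts at rest at 0.035 to 0.085.
- trolley_mid (a point): Middle of the trolley, 28 mm above the tray's floor. Green trolley 44 mm long in the tray's y, 80 mm wide, carrying a fixed copper-coloured tube 36 mm in diameter lying along the tray's x; top 50 mm above the floor; 0.27 kg nominal. It cannot leave the tray, only run along it to the end stops.
- pad: Fixed yellow pad where the tray goes, 340 mm long (its own y) x 180 mm wide x 10 mm thick, with a thin black outline of the tray's 300 x 104 mm footprint. Origin: centre of the underside, on the table; top face at z = 10 mm. Up to 0.25 rad from square with the table, on the other side of the fence.
- fence: Fixed red steel fence, 300 mm long (along world x), 6 mm thick, 40 mm high (foot 24 mm wide), upright on the table between tray and pad. Origin: centre of the underside.
- cup: Loose steel cup, 72 mm across, 100 mm high, bystander. Origin: centre of the underside.
- spray: Loose red can, 60 mm across, 170 mm high, bystander. Origin: centre of the underside.
- wrench: Loose wrench lying on the table, bystander. Origin: near its middle.
- collar: Loose brass collar, 64 mm across, 35 mm high, bystander. Origin: centre of the underside.

How it is judged:
By the outcome, as a careful person would: the job done as asked, in the order asked, and still so for the second after the job is handed in, with the robot touching nothing.
It also fails if it takes over 61 s, if anything falls off the work surface, if the arm or the gripper's body presses on something with over 40 N, if the wrist force passes 120 N, or if a joint passes its speed limit or range.

## Robot

A 7-joint arm with a two-finger parallel gripper is mounted at the origin on the work surface. World frame = base frame: x ahead of the robot, y to its left, z up, the work surface at z = 0. Lengths are in mm, angles in degrees, forces in N, time in s.
With the tool pointing down it reaches from about 425 to 925 mm from the base axis. Payload 6.8 kg.
Tool frame: the origin (TCP) lies on the centre line of the jaws, within the pads' length; the fingertips stand 8 mm ahead of it and the grasp point (between the pads) lies 11 mm behind it; z points along the fingers, y is the line along which they close (so a half turn about z gives the same grasp; the last joint's range is limited). The gripper opens to 88 mm and grips with 3 to 60 N. Pads are 20 mm wide; open, the fingers measure 115 mm over their backs; the gripper's body (75 mm by 178 mm) begins 61 mm behind the grasp point.
Start: joints at [66.4, 27.33, 1.283, 89.118, -0.659, 63.558, -4.761], TCP at [201.934, -644.104, 230.664] pointing down, gripper open.
Joint ranges: [-169.35, 169.35], [-19.33, 120.38], [-80.79, 83.38], [13.8, 139.57], [-78.32, 258.32], [9.67, 109.79], [-169.56, 169.56]. Speed limits (degrees/s): [136.94, 136.94, 180, 180, 180, 180, 180].

## Interface

Orientations are given as [roll, pitch, yaw] about the fixed x, y, z axes, in that order (R = Rz(yaw) Ry(pitch) Rx(roll)).
In Python, from cell import * gives the robot as it stands.
- The arm moves only by the tool play_rows, never from a script. Its argument "plan" is a list that holds one entry, the list of rows, each a list of 7 numbers: the shift along the tool's x, y, z scaled (see below), then the turn, a rotation vector about the tool's x, y, z scaled (see below), then the opening, from 0 (shut) to 1 (fully open). In form: [[[dx, dy, dz, wx, wy, wz, fingers], ...]]. A call has exactly 8 rows; each row shifts and turns the commanded pose from where the row before left it, along the tool's axes as they then stand; what a row does not reach is not made up. The controller multiplies each number of a shift by 600 mm and each number of a turn by 45 degrees. A row lasts 1/12 s, in which the tool goes at most 41.7 mm and 7.16 degrees, less where a joint would pass 70% of its speed; a pose out of reach is approached as far as the arm can. A call with a number of a shift or a turn outside -1 to 1 is refused whole. A call with a gripper value outside its range is refused whole. The fingers move at their own pace and stop on an object; "grip_force" is the grip in N (left out, the last holds). Time passes only in rows, so rows that do not move let the fingers close, or fill a call up. It gives the time, the measured TCP pose, the force, the opening and the grip force at its end, in the units of the state.
- get_state(): the state, without advancing time (a new reading comes with each control period).
- camera(name): name is "scene" or "top" or "wrist"; returns a dict with "img" (480x640x3 uint8, red, green, blue), "K" (3x3 intrinsics, pixels), "R" (3x3) and "t" (3): a world point X has camera coordinates R X + t. Camera axes: x right, y down, z forward; pixel columns grow to the right and rows downward; lengths in mm; the calibration is good to about 2 mm. A picture is of the moment at which its call begins. There is no depth.
- hand_in(): hands the job in; it is judged then, once.
The state is a dict: "clock": time; "qpos": joint angles; "joint_velocities": joint speeds; "joint_efforts": joint torques, N m; "eef_pos": TCP position; "eef_rot": TCP orientation; "contact_force": force on the tool from outside, world axes, zero at the start; "wrist_torque": the same for the moment, N m; "opening": finger opening in mm; "grip_force": force on a finger pad.
Only numpy, scipy, OpenCV 4.12 (cv2) and the standard library are available. Lean on these libraries where they do the work, as an engineer would, in place of code of your own. Each camera call takes 0.05 s, during which the arm holds its last target. There are 200 camera calls.

## Working session

There is one attempt and no reset: what is moved stays moved. The work goes in short steps, Python scripts to look and compute and a tool call to move; the robot and the scene stay as the last step left them, time stands still between calls to the robot, and variables do not carry over. Pictures are saved under pics/ and viewed, at most 10 in all, crops included, and the job is handed in when it is done.

Besides the shell and the picture viewer there is one more tool, called after "Call:" as name(argument=value, ...) on one line, values as JSON. play_rows: Moves the arm, as the interface text tells. Its arguments: {"type":"object","properties":{"plan":{"type":"array","items":{"type":"array","items":{"type":"array","items":{"type":"number","minimum":-1,"maximum":1}}}},"grip_force":{"type":"number"}},"required":["plan"]}

```bash
mkdir -p pics; ls
python3 - <<'E'
from cell import *
import cv2,numpy as np
s=get_state(); print({k:np.round(v,2) for k,v in s.items()})
for n in("top","scene"):
    c=camera(n); cv2.imwrite(f"pics/{n}0.png",c["img"][:,:,::-1]); print(n,c["K"].tolist(),c["R"].round(4).tolist(),c["t"].round(1).tolist())
E
```

```text
pics
{'clock': np.float64(0.0), 'qpos': array([66.4 , 27.37,  1.28, 89.18, -0.66, 63.56, -4.76]), 'joint_velocities': array([-0.01,  0.05, -0.13, -0.04, -0.03, -0.09, -0.05]), 'joint_efforts': array([ 0.000e+00, -5.828e+01,  1.530e+00, -2.726e+01, -5.000e-02,
        2.000e-02,  0.000e+00]), 'eef_pos': array([ 201.73, -643.56,  229.73]), 'eef_rot': array([-1.799e+02,  1.000e-02,  1.741e+01]), 'contact_force': array([0.43, 0.28, 0.37]), 'wrist_torque': array([-0.02,  0.03, -0.06]), 'grip_force': np.float64(0.0), 'opening': np.float64(87.8)}
top [[584.1852051181222, 0.0, 311.8907796422472], [0.0, 584.1852051181222, 238.29704135129148], [0.0, 0.0, 1.0]] [[0.0194, -0.9998, 0.0103], [-0.9897, -0.0207, -0.142], [0.1422, -0.0074, -0.9898]] [-10.5, 501.6, 2024.6]
scene [[487.48973846939185, 0.0, 308.9506954461105], [0.0, 487.48973846939185, 235.35188937279793], [0.0, 0.0, 1.0]] [[0.8372, 0.547, 0.0008], [0.3403, -0.5198, -0.7836], [-0.4282, 0.6563, -0.6213]] [-406.8, -76.2, 1673.9]
```

View pics/top0.png

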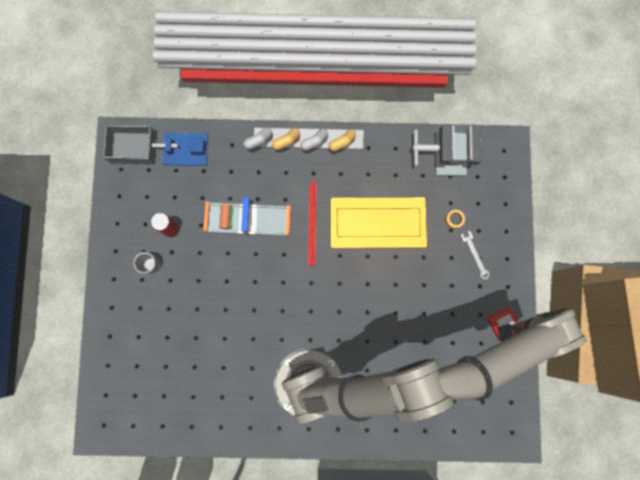

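View pics/scene0.png

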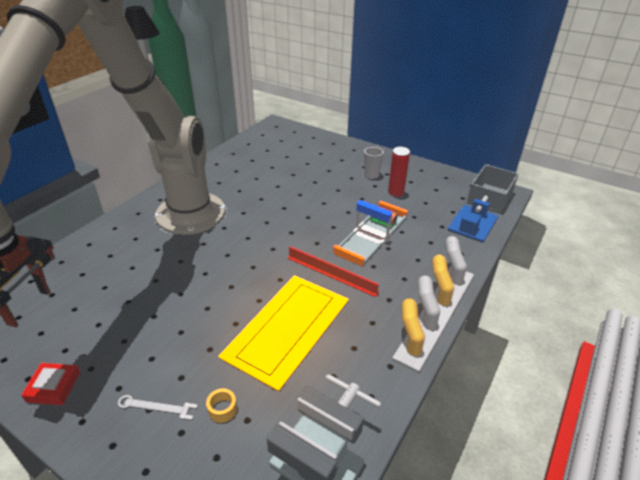

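Top view: tray at about (248,218) left (+y) of the fence (312,223). Trolley is on its left half at (226,216) and the handle at (246,215). The pad is at (378,222), with collar and wrench to its right; can and cup are left of the tray. The scene view agrees.

```bash
cat > h.py <<'E'
import cv2,numpy as np
from cell import *
def ray(c,uv,z):
    R,t,K=map(np.array,(c["R"],c["t"],c["K"])); o=-R.T@t
    d=R.T@np.linalg.inv(K)@np.array([uv[0],uv[1],1.]); return o+d*(z-o[2])/d[2]
def hsv(c): return cv2.cvtColor(np.ascontiguousarray(c["img"]),cv2.COLOR_RGB2HSV)
def mask(h,lo,hi,roi):
    m=cv2.inRange(h,np.array(lo),np.array(hi)); k=np.zeros_like(m); x0,y0,x1,y1=roi; k[y0:y1,x0:x1]=1; return m*k
def rect(m):
    n,l,s,ce=cv2.connectedComponentsWithStats(m)
    i=1+np.argmax(s[1:,4]); ct=cv2.findContours((l==i).astype(np.uint8),cv2.RETR_EXTERNAL,cv2.CHAIN_APPROX_NONE)[0][0]
    return ce[i],cv2.boxPoints(cv2.minAreaRect(ct)),s[i,4]
E
python3 - <<'E'
from h import *
np.set_printoptions(precision=1,suppress=True)
c=camera("top");h=hsv(c)
T=(195,190,300,245)
for n,lo,hi,roi,z in [("pad",(22,120,120),(34,255,255),(320,185,440,260),10),("handle",(105,130,80),(130,255,255),T,110),("fence",(0,120,80),(8,255,255),(300,170,325,275),40),("stopL",(5,150,120),(18,255,255),(195,190,216,245),34),("stopR",(5,150,120),(18,255,255),(275,190,300,245),34),("copper",(3,80,60),(18,255,255),(216,190,240,245),46),("collar",(12,120,80),(30,255,255),(440,200,475,240),35)]:
    m=mask(h,lo,hi,roi); ce,b,a=rect(m)
    P=np.array([ray(c,p,z) for p in b])[:,:2]; e=[P[1]-P[0],P[2]-P[1]]; e.sort(key=np.linalg.norm)
    print(n,a,ce,ray(c,ce,z)[:2],"size",[np.linalg.norm(x) for x in e],"ang long",np.degrees(np.arctan2(e[1][1],e[1][0])),P.tolist() if n=="fence" else "")
w=camera("wrist"); cv2.imwrite("pics/w0.png",w["img"][:,:,::-1]); print(w["K"])
s=get_state();R=w["R"];print("campos",-R.T@w["t"],"R",R)
cr=c["img"][180:260,190:450]; cv2.imwrite("pics/crop.png",cv2.resize(cr,None,fx=3,fy=3,interpolation=cv2.INTER_CUBIC)[:,:,::-1])
E
```

```text
pad 4679 [377.9 222.1] [ 569.  -236.2] size [np.float64(179.92998025038065), np.float64(343.9492637814197)] ang long -88.04693792344811 
handle 194 [245.1 213. ] [573.4 230. ] size [np.float64(23.979242889990868), np.float64(114.58299943676867)] ang long -178.01115567091486 
fence 545 [311.9 223.8] [553.    0.7] size [np.float64(24.991496718869534), np.float64(297.44955554325315)] ang long 1.1682361039202656 [[410.0481197787766, 11.506094070229503], [707.4358474548179, 17.57054132942259], [707.9847276474092, -7.4149272229869805], [410.5490714001017, -12.974115223972875]]
stopL 74 [206.2 216.5] [572.1 375.5] size [np.float64(10.624112793242512), np.float64(100.7896818441032)] ang long -2.7524525000750613 
stopR 41 [288.2 219.8] [566.5  84.8] size [np.float64(5.750038020165079), np.float64(97.30908550813378)] ang long -1.23156115839249 
copper 213 [224.7 215.8] [574.1 308.5] size [np.float64(31.9848608751243), np.float64(83.62393816219567)] ang long -1.940363481121562 
collar 127 [454.7 218.5] [ 583.5 -506.5] size [np.float64(60.71718388574073), np.float64(61.40339666335936)] ang long 179.00510949748548 
[[344.    0.  322.4]
 [  0.  344.  239.3]
 [  0.    0.    1. ]]
campos [ 282.6 -617.9  383.3] R [[ 0.3 -1.  -0. ]
 [-0.9 -0.3  0.3]
 [-0.3 -0.1 -1. ]]
```

View pics/crop.png

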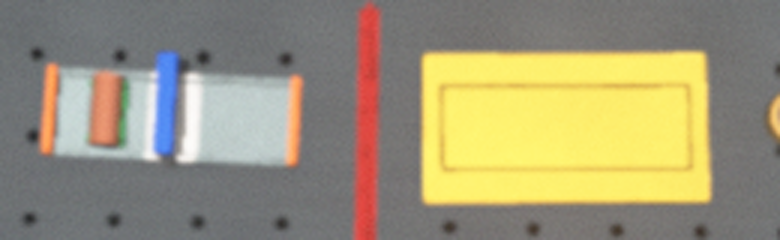

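The crop shows the tray with its trolley (copper at crop (107,108)), blue handle (167,105), white band and both orange stops. The tray lies nearly square to the pad. I'll move over toward the tray.

Call:
play_rows(plan=[[[0.057,-0.034,0,0,0,0,1],[0.057,-0.034,0,0,0,0,1],[0.057,-0.034,0,0,0,0,1],[0.057,-0.034,0,0,0,0,1],[0.057,-0.034,0,0,0,0,1],[0.057,-0.034,0,0,0,0,1],[0.057,-0.034,0,0,0,0,1],[0.057,-0.034,0,0,0,0,1]]])

```text
clock: 0.87
eef_pos: [415.1, -404.9, 230.7]
eef_rot: [180.0, 0.0, 17.4]
contact_force: [0.9, -0.5, 0.5]
opening: 88.1
grip_force: 0.0
```

Call:
play_rows(plan=[[[0.057,-0.034,0,0,0,0,1],[0.057,-0.034,0,0,0,0,1],[0.057,-0.034,0,0,0,0,1],[0.057,-0.034,0,0,0,0,1],[0.057,-0.034,0,0,0,0,1],[0,0,0,0,0,0.14,1],[0,0,0,0,0,0.14,1],[0,0,0,0,0,0.14,1]]])

```text
clock: 1.53
eef_pos: [547.3, -257.0, 230.3]
eef_rot: [-180.0, 0.0, -1.7]
contact_force: [1.3, 0.6, 0.0]
opening: 88.0
grip_force: 0.0
```

Run:
```python
from h import *
np.set_printoptions(precision=2,suppress=True)
s=get_state(); print(s["clock"],s["qpos"],s["eef_pos"],s["eef_rot"],s["contact_force"])
w=camera("wrist");cv2.imwrite("pics/w1.png",w["img"][:,:,::-1]);print(-w["R"].T@w["t"],w["R"])
```

```text
1.5333 [ 23.8   20.96  -5.87  98.83   2.4   60.36 -74.56] [ 547.29 -256.98  230.32] [-179.98    0.03   -1.69] [1.34 0.63 0.01]
[ 631.92 -258.81  383.7 ] [[-0.03 -1.   -0.  ]
 [-0.95  0.03  0.31]
 [-0.31  0.01 -0.95]]
```

View pics/w1.png

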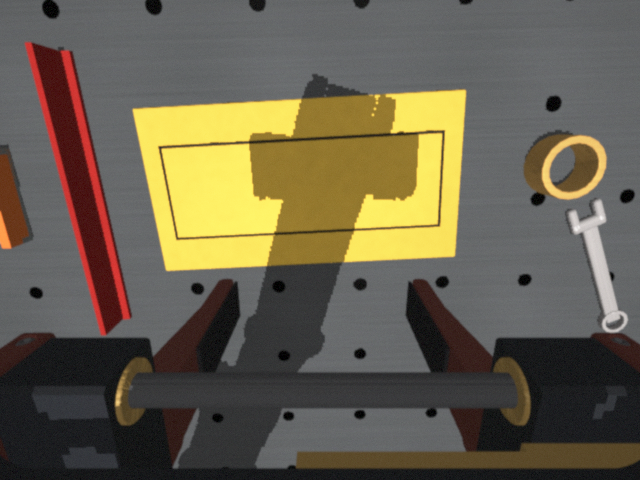

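Call:
play_rows(plan=[[[-0.001,-0.067,0,0,0,0,1],[-0.001,-0.067,0,0,0,0,1],[-0.001,-0.067,0,0,0,0,1],[-0.001,-0.067,0,0,0,0,1],[-0.001,-0.067,0,0,0,0,1],[-0.001,-0.067,0,0,0,0,1],[-0.001,-0.067,0,0,0,0,1],[-0.001,-0.067,0,0,0,0,1]]])

```text
clock: 2.25
eef_pos: [550.1, 65.2, 230.8]
eef_rot: [180.0, -0.0, -1.4]
contact_force: [0.6, 0.7, -0.3]
opening: 87.9
grip_force: 0.0
```

Call:
play_rows(plan=[[[0.005,-0.067,0,0,0,0,1],[0.005,-0.067,0,0,0,0,1],[0.005,-0.067,0,0,0,0,1],[0.005,-0.067,0,0,0,0,1],[0,0,0,0,0,0,1],[0,0,0,0,0,0,1],[0,0,0,0,0,0,1],[0,0,0,0,0,0,1]]])

```text
clock: 2.92
eef_pos: [566.9, 221.9, 230.5]
eef_rot: [179.9, 0.0, -1.6]
contact_force: [-0.4, -0.6, -0.2]
opening: 88.2
grip_force: 0.0
```

Run:
```python
from h import *
np.set_printoptions(precision=2,suppress=True)
s=get_state(); print(s["clock"],s["qpos"],s["eef_pos"],s["eef_rot"])
w=camera("wrist");cv2.imwrite("pics/w2.png",w["img"][:,:,::-1]);np.savez("w2.npz",**w)
```

```text
2.9167 [ -13.99   22.22  -17.32   97.61    7.44   61.34 -125.27] [566.95 221.91 230.45] [179.93   0.01  -1.58]
```

View pics/w2.png

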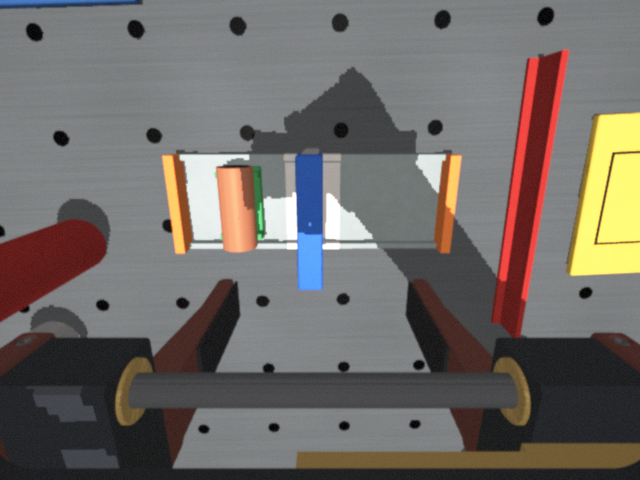

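Wrist view: pad fully visible in w1 (134–466, 90–270). In w2 the tray has its handle at (310,222), copper tube at (237,208) and stops at (176,203) and (449,203). Next I'll measure from these.

```bash
cat >> h.py <<'E'
from scipy.spatial.transform import Rotation as Ro
def pose(p,r): T=np.eye(4);T[:3,:3]=Ro.from_euler("xyz",r,degrees=True).as_matrix();T[:3,3]=p;return T
E
python3 - <<'E'
from h import *
np.set_printoptions(precision=2,suppress=True)
w=dict(np.load("w2.npz"));E=np.eye(4);E[:3,:3]=w["R"];E[:3,3]=w["t"]
T2=pose([566.95,221.91,230.45],[179.93,0.01,-1.58])
C=E@T2; print(C.tolist()) # cam<-tool
T1=pose([547.29,-256.98,230.32],[-179.98,.03,-1.69]);E1=C@np.linalg.inv(T1)
w1=dict(img=cv2.imread("pics/w1.png")[:,:,::-1],K=w["K"],R=E1[:3,:3],t=E1[:3,3])
for n,c,lo,hi,roi,z in [("handle",w,(105,130,60),(130,255,255),(285,145,335,300),110),("stopL",w,(5,150,60),(18,255,255),(150,140,200,265),34),("stopR",w,(5,150,60),(18,255,255),(430,140,470,265),34),("cop",w,(3,80,60),(18,255,200+55),(210,150,270,260),52),("pad",w1,(20,110,60),(34,255,255),(120,80,480,280),10),("padR",w,(22,120,120),(34,255,255),(560,90,640,290),10)]:
    m=mask(hsv(c),lo,hi,roi)
    if n=="pad": m=cv2.morphologyEx(m,cv2.MORPH_CLOSE,np.ones((9,9)))
    ce,b,a=rect(m)
    ct=max(cv2.findContours(m,cv2.RETR_EXTERNAL,cv2.CHAIN_APPROX_NONE)[0],key=cv2.contourArea)
    g=np.array([ray(c,p[0],z)[:2] for p in ct],np.float32)
    (cx,cy),sz,_=r=cv2.minAreaRect(g); P=cv2.boxPoints(r); e=sorted([P[1]-P[0],P[2]-P[1]],key=np.linalg.norm)
    print(n,a,"ctr",cx,cy,"size",np.array(sz),"ang",np.degrees(np.arctan2(e[1][1],e[1][0])),"y",g[:,1].min(),g[:,1].max())
# outline of black lines on pad
h=hsv(w1);m=mask(h,(0,0,0),(40,255,60),(150,125,455,245));ys,xs=np.nonzero(m)
E
```

```text
[[2.4446806763053833e-05, 0.999999862594003, 0.0005236547831952124, 0.7862052525643435], [-0.9523351385310248, 0.00018302439926873407, -0.3050536844903953, 33.71369937208857], [-0.3050537384157914, -0.0004912372620195354, 0.9523350121488264, 171.88942674858464], [0.0, 0.0, 0.0, 1.0]]
handle 3393 ctr 576.28125 233.3507537841797 size [ 21.25 115.88] ang -1.6011525 y 221.9061 245.28369
stopL 908 ctr 580.6433715820312 367.7671813964844 size [102.71  14.7 ] ang 0.8772804 y 361.06943 375.87793
stopR 1146 ctr 572.9859619140625 94.10445404052734 size [ 17.77 103.06] ang -1.6438403 y 85.76808 103.786
cop 2941 ctr 577.2420043945312 306.4913024902344 size [34.98 86.81] ang -2.0159178 y 288.01346 325.0815
pad 51816 ctr 572.51220703125 -236.26907348632812 size [179.82 338.62] ang -88.595 y -407.5547 -65.13191
padR 6031 ctr 569.590087890625 -102.62126159667969 size [179.84  85.78] ang 1.687152 y -148.13954 -57.972614
```

Call:
play_rows(plan=[[[0.007,-0.009,0,0,0,0,1],[0.007,-0.0095,0,0,0,0,1],[0,0,0.045,0,0,0,1],[0,0,0.045,0,0,0,1],[0,0,0.045,0,0,0,1],[0,0,0.045,0,0,0,1],[0,0,0.04,0,0,0,0.6],[0,0,0.0245,0,0,0,0.5]]], grip_force=20)

```text
clock: 3.63
eef_pos: [574.6, 234.3, 81.2]
eef_rot: [179.9, 0.1, -1.5]
contact_force: [-1.0, -0.1, 0.0]
opening: 77.4
grip_force: 0.0
```

```bash
cat >> h.py <<'E'
def look(save=None):
    """handle column (tool y=0 -> 322.4), copper column edges, state"""
    c=camera("wrist");h=hsv(c);m=cv2.inRange(h,np.array((105,130,60)),np.array((130,255,255)))
    if save: cv2.imwrite(save,c["img"][:,:,::-1])
    return c,h
E
python3 - <<'E'
from h import *
np.set_printoptions(precision=2,suppress=True)
s=get_state(); print(s["clock"],s["qpos"],s["eef_pos"],s["eef_rot"],s["opening"],s["contact_force"],s["grip_force"])
c,h=look("pics/w3.png"); ce,b,a=rect(mask(h,(105,130,60),(130,255,255),(270,60,380,330)));print(ce,b.tolist(),a)
E
```

```text
3.6333 [ -16.34   32.95  -15.65  102.64   11.71   46.16 -129.27] [574.58 234.35  81.18] [179.93   0.15  -1.51] 77.43400380865289 [-1.03 -0.09  0.05] 0.0
[327.21 262.09] [[300.0, 193.0], [355.0, 193.0], [355.0, 329.0], [300.0, 329.0]] 7011
```

View pics/w3.png

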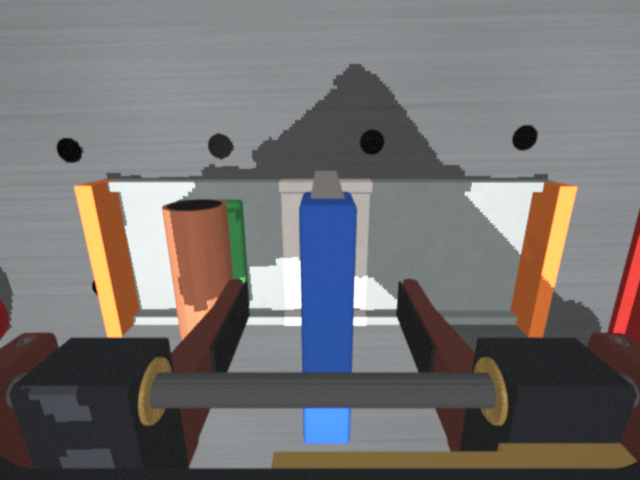

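The handle sits at column 327, about 2 mm off the jaw centre line. I'll correct that, then close.

Call:
play_rows(plan=[[[0,0.0033,-0.004,0,0,0,0.6],[0,0,0,0,0,0,0.3],[0,0,0,0,0,0,0.3],[0,0,0,0,0,0,0.3],[0,0,0,0,0,0,0.3],[0,0,0,0,0,0,0.3],[0,0,0,0,0,0,0.25],[0,0,0,0,0,0,0.2]]], grip_force=20)

```text
clock: 4.35
eef_pos: [575.4, 232.6, 86.6]
eef_rot: [180.0, -0.0, -1.5]
contact_force: [-0.8, 0.7, 3.8]
opening: 21.8
grip_force: 20.0
```

```bash
cat >> h.py <<'E'
Ct=np.array([[0,1,0.0005],[-0.9523,0,-0.30505],[-0.30505,0,0.9523]])  # cam<-tool
OC=-Ct.T@np.array([0.79,33.71,171.89])  # camera in tool frame
DEP=None
def trolley(c,tz=84.,dbg=False):
    """trolley position along tray +y (mm) from the wrist picture; tz = TCP height above tray underside"""
    h=hsv(c); m=cv2.inRange(h,np.array((4,110,50)),np.array((13,205,255))); k=np.zeros_like(m);k[205:270,120:530]=1
    m=cv2.morphologyEx(m*k,cv2.MORPH_OPEN,np.ones((5,5)))
    n,l,s,ce=cv2.connectedComponentsWithStats(m)
    if dbg: print(s[1:].tolist())
    i=[j for j in range(1,n) if s[j,4]>60]
    m=np.isin(l,i); v,u=np.nonzero(m)
    d=np.linalg.inv(c["K"])@np.vstack([u,v,np.ones(len(u))]); d=Ct.T@d
    f=np.arctan2(d[1],d[2]); lo,hi=np.percentile(f,[1.5,98.5])
    D=tz-36-OC[2]; out=[]
    for e,sg in((lo,1),(hi,-1)):
        y=0.
        for _ in range(8): y=OC[1]+D*np.tan(e+sg*np.arcsin(18/np.hypot(D,y-OC[1])))
        out.append(-y)
    return np.array(out),(u.min(),u.max()),len(u)
E
python3 - <<'E'
from h import *
np.set_printoptions(precision=2,suppress=True)
s=get_state(); print(s["clock"],s["eef_pos"],s["eef_rot"],s["opening"],s["contact_force"],s["grip_force"])
c,h=look(); ce,b,a=rect(mask(h,(105,130,60),(130,255,255),(270,60,380,330)));print(ce,b.tolist(),a)
for p in [(110,260),(545,260),(200,230),(220,240),(180,215)]: print(p,h[p[1],p[0]])
print(trolley(c,dbg=True))
E
```

```text
4.35 [575.38 232.64  86.64] [179.98  -0.02  -1.5 ] 21.83396123867051 [-0.8   0.67  3.8 ] 19.999389052391052
[322.59 262.63] [[296.0, 192.0], [349.0, 192.0], [349.0, 329.0], [296.0, 329.0]] 6917
(110, 260) [ 11 184 190]
(545, 260) [ 22 148 255]
(200, 230) [  9 144 158]
(220, 240) [  8 133 136]
(180, 215) [  9 137 156]
[[165, 205, 66, 65, 3701], [512, 205, 18, 65, 794], [120, 215, 13, 55, 504]]
(array([ 104.65, -105.43]), (np.int64(120), np.int64(529)), 4999)
```

Gripped and centred. Next I lift, with a small tilt that starts the trolley toward the middle.

Call:
play_rows(plan=[[[0,0,0,0,0,0,0.2],[0,0,-0.01,0,0,0,0.2],[0,0,-0.02,0,0,0,0.2],[0,0,-0.025,0,0,0,0.2],[0,0,-0.025,0.006,0,0,0.2],[0,0,-0.022,0.005,0,0,0.2],[0,0,-0.015,0,0,0,0.2],[0,0,-0.005,0,0,0,0.2]]], grip_force=60)

```text
clock: 5.07
eef_pos: [576.2, 233.0, 161.9]
eef_rot: [-179.4, -0.2, -1.5]
contact_force: [-0.0, -0.3, -6.2]
opening: 21.7
grip_force: 60.0
```

```bash
sed -i 's/(4,110,50)),np.array((13,205,255))/(4,100,50)),np.array((13,168,255))/; s/120:530/142:508/' h.py
python3 - <<'E'
from h import *
np.set_printoptions(precision=2,suppress=True)
for i in range(3):
    s=get_state();c,h=look("pics/w4.png" if i==0 else None); print(s["clock"],s["eef_pos"],s["eef_rot"],s["opening"],s["contact_force"],s["wrist_torque"],s["grip_force"])
    print(trolley(c,dbg=True))
ce,b,a=rect(mask(h,(105,130,60),(130,255,255),(270,60,380,330)));print(ce,b.tolist(),a)
t=camera("top");hh=hsv(t)
for n,lo,hi,roi,z in [("spray",(0,120,60),(8,255,255),(140,205,190,245),85)]:
    ce,b,a=rect(mask(hh,lo,hi,roi));print(n,ray(t,ce,z))
E
```

```text
5.0667 [576.19 232.96 161.87] [-179.43   -0.16   -1.52] 21.725061763808803 [-0.04 -0.29 -6.2 ] [-0.17  0.01  0.03] 59.99724268913269
[[166, 205, 66, 65, 3715]]
(array([74.66, 77.59]), (np.int64(166), np.int64(231)), 3715)
5.1167 [576.02 232.94 161.43] [-179.45   -0.14   -1.51] 21.53389326969631 [-0.08  0.59 -5.84] [-0.15  0.01 -0.03] 59.99707281589508
[[167, 205, 66, 65, 3709]]
(array([73.99, 76.97]), (np.int64(167), np.int64(232)), 3709)
5.1667 [575.56 232.73 160.32] [-179.48   -0.07   -1.51] 21.48769093342476 [-0.56 -0.15 -6.43] [-0.22 -0.04 -0.05] 59.9970281124115
[[168, 205, 66, 65, 3706]]
(array([73.38, 76.31]), (np.int64(168), np.int64(233)), 3706)
[322.54 260.57] [[296.0, 192.0], [349.0, 192.0], [349.0, 329.0], [296.0, 329.0]] 7110
spray [517.47 484.9   85.  ]
```

View pics/w4.png

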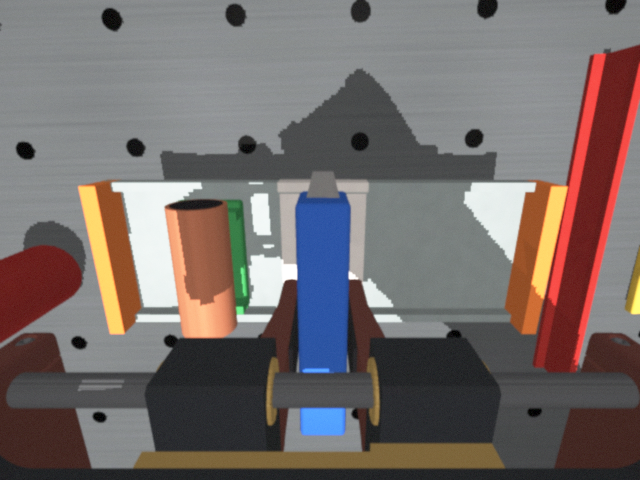

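The lift is clean: handle held at (322,260), trolley at (200,250), about +75 mm and drifting slowly to −y. Next is the combined carry and tilt plan.

```bash
sed -i 's/np.ones((5,5))/np.ones((3,3))/' h.py
cat > plan.py <<'E'
import numpy as np, sys, json
from scipy.interpolate import BPoly
def quint(x0,v0,a0,xf,T,vf=0.,af=0.): return BPoly.from_derivatives([0,T],[[x0,v0,a0],[xf,vf,af]])
def plan(y0,vy,ay,r,v,th0,yf,T,n,x0,xf,yaw0,yawf,bias=0.,rf=0.,vf=0.):
    """bias: extra trolley accel mm/s2 seen at nominal tilt. tool frame rows for n rows; T remaining (s)"""
    g=9810.; dt=1/12
    p=quint(y0+r,vy+v,-g*np.radians(th0)+bias,yf+rf,T,vf,bias); yo=quint(y0,vy,ay,yf,T)
    t=np.arange(n+1)*dt; pa=np.where(t<T,p.derivative(2)(np.minimum(t,T)),0)
    th=np.degrees(-(pa-bias)/g); th[0]=th0
    Y=yo(np.minimum(t,T)); yt=Y-84*np.radians(th-th0)
    s=np.clip(t/T,0,1); s=s**3*(10-15*s+6*s*s); xs=x0+(xf-x0)*s; yw=yaw0+(yawf-yaw0)*s
    for k in range(n):
        ps=np.radians(yw[k]); d=np.array([xs[k+1]-xs[k],yt[k+1]-yt[k]]); tt=np.radians(th[k])
        tx=d@[np.cos(ps),np.sin(ps)]; l=d@[-np.sin(ps),np.cos(ps)]   # l along tray +y, kept level
        ty=-l*np.cos(tt); tz=-l*np.sin(tt)*1.0
        print("[%.4f, %.4f, %.4f, %.4f, 0, %.4f, 0.2],"%(tx/600,ty/600,tz/600,(th[k+1]-th[k])/45,-(yw[k+1]-yw[k])/45))
        if k%8==7:
            tk=t[k+1]; tc=min(tk,T); print("# t+%.3f y %.1f vy %.1f ay %.1f r %.1f v %.1f th %.3f yaw %.2f x %.1f"%(tk,Y[k+1],yo.derivative()(tc),yo.derivative(2)(tc),p(tc)-Y[k+1],p.derivative()(tc)-yo.derivative()(tc),th[k+1],yw[k+1],xs[k+1]))
E
python3 -c "
from plan import *
plan(232.8,0,0,74.8,-13,0.5,-236.2,64/12,16,575.5,571.5,-1.55,1.6)"
```

```text
[0.0000, 0.0001, 0.0000, 0.0005, 0, -0.0000, 0.2],
[0.0000, 0.0002, 0.0000, 0.0004, 0, -0.0000, 0.2],
[0.0000, 0.0006, 0.0000, 0.0003, 0, -0.0000, 0.2],
[0.0000, 0.0010, 0.0000, 0.0002, 0, -0.0001, 0.2],
[0.0000, 0.0016, 0.0000, 0.0001, 0, -0.0001, 0.2],
[0.0000, 0.0023, 0.0000, 0.0001, 0, -0.0002, 0.2],
[0.0001, 0.0031, 0.0000, -0.0000, 0, -0.0003, 0.2],
[0.0001, 0.0039, 0.0000, -0.0001, 0, -0.0004, 0.2],
# t+0.667 y 225.3 vy -31.6 ay -81.2 r 52.9 v -45.2 th 0.574 yaw -1.50 x 575.4
[0.0001, 0.0048, 0.0000, -0.0002, 0, -0.0004, 0.2],
[0.0001, 0.0058, 0.0001, -0.0002, 0, -0.0005, 0.2],
[0.0001, 0.0069, 0.0001, -0.0003, 0, -0.0006, 0.2],
[0.0001, 0.0079, 0.0001, -0.0004, 0, -0.0007, 0.2],
[0.0001, 0.0090, 0.0001, -0.0004, 0, -0.0008, 0.2],
[0.0002, 0.0101, 0.0001, -0.0005, 0, -0.0009, 0.2],
[0.0002, 0.0112, 0.0001, -0.0005, 0, -0.0010, 0.2],
[0.0002, 0.0123, 0.0001, -0.0006, 0, -0.0011, 0.2],
# t+1.333 y 184.3 vy -92.7 ay -92.7 r 22.2 v -43.0 th 0.431 yaw -1.22 x 575.1
```

Call:
play_rows(plan=[[[0,0.0001,0,0.0005,0,0,0.2],[0,0.0002,0,0.0004,0,0,0.2],[0,0.0006,0,0.0003,0,0,0.2],[0,0.001,0,0.0002,0,-0.0001,0.2],[0,0.0016,0,0.0001,0,-0.0001,0.2],[0,0.0023,0,0.0001,0,-0.0002,0.2],[0.0001,0.0031,0,0,0,-0.0003,0.2],[0.0001,0.0039,0,-0.0001,0,-0.0004,0.2]]])

```text
clock: 5.93
eef_pos: [575.2, 225.0, 159.5]
eef_rot: [-179.4, -0.0, -1.4]
contact_force: [0.8, 0.8, -6.8]
opening: 21.9
grip_force: 60.0
```

Call:
play_rows(plan=[[[0.0001,0.0048,0,-0.0002,0,-0.0004,0.2],[0.0001,0.0058,-0.0001,-0.0002,0,-0.0005,0.2],[0.0001,0.0069,-0.0001,-0.0003,0,-0.0006,0.2],[0.0001,0.0079,-0.0001,-0.0004,0,-0.0007,0.2],[0.0001,0.009,-0.0001,-0.0004,0,-0.0008,0.2],[0.0002,0.0101,-0.0001,-0.0005,0,-0.0009,0.2],[0.0002,0.0112,-0.0001,-0.0005,0,-0.001,0.2],[0.0002,0.0123,-0.0001,-0.0006,0,-0.0011,0.2]]])

```text
clock: 6.6
eef_pos: [574.9, 183.6, 159.6]
eef_rot: [-179.6, -0.0, -1.2]
contact_force: [-0.7, 1.0, -7.2]
opening: 21.7
grip_force: 60.0
```

```bash
sed -i 's/tz=-l\*/tz=l*/' plan.py
cat > m.py <<'E'
from h import *
import sys
np.set_printoptions(precision=2,suppress=True)
for i in range(int(sys.argv[1])):
    s=get_state();c,h=look(); print(round(s["clock"],3),s["eef_pos"],s["eef_rot"],"F",s["contact_force"],"T",s["wrist_torque"],"r",*trolley(c))
    cv2.imwrite("pics/last.png",c["img"][:,:,::-1])
E
python3 m.py 1
```

```text
6.6 [574.91 183.55 159.57] [-179.58   -0.01   -1.17] F [-0.67  1.04 -7.18] T [-0.04  0.01 -0.01] r [18.21 36.2 ] (np.int64(262), np.int64(295)) 1900
```

```bash
python3 -c "
from plan import *
plan(183,-92.7,-92.7,12.7,-46,0.431,-236.2,48/12,16,574.9,571.5,-1.2,1.6,bias=-2)"
```

```text
[0.0003, 0.0133, -0.0001, -0.0008, 0, -0.0000, 0.2],
[0.0003, 0.0144, -0.0001, -0.0009, 0, -0.0000, 0.2],
[0.0003, 0.0154, -0.0001, -0.0009, 0, -0.0001, 0.2],
[0.0003, 0.0163, -0.0001, -0.0009, 0, -0.0002, 0.2],
[0.0003, 0.0172, -0.0001, -0.0009, 0, -0.0003, 0.2],
[0.0003, 0.0181, -0.0001, -0.0009, 0, -0.0004, 0.2],
[0.0003, 0.0189, -0.0001, -0.0009, 0, -0.0005, 0.2],
[0.0003, 0.0196, -0.0001, -0.0009, 0, -0.0007, 0.2],
# t+0.667 y 102.6 vy -144.7 ay -57.6 r -12.2 v -26.8 th 0.115 yaw -1.10 x 574.8
[0.0003, 0.0203, -0.0000, -0.0009, 0, -0.0008, 0.2],
[0.0003, 0.0209, -0.0000, -0.0009, 0, -0.0010, 0.2],
[0.0003, 0.0214, -0.0000, -0.0009, 0, -0.0011, 0.2],
[0.0003, 0.0219, 0.0000, -0.0009, 0, -0.0013, 0.2],
[0.0002, 0.0222, 0.0000, -0.0009, 0, -0.0014, 0.2],
[0.0002, 0.0225, 0.0000, -0.0008, 0, -0.0016, 0.2],
[0.0001, 0.0226, 0.0000, -0.0008, 0, -0.0017, 0.2],
[0.0001, 0.0227, 0.0001, -0.0008, 0, -0.0019, 0.2],
# t+1.333 y -2.6 vy -164.4 ay 0.3 r -22.1 v -3.4 th -0.195 yaw -0.61 x 574.2
```

Call:
play_rows(plan=[[[0.0003,0.0133,-0.0001,-0.0008,0,0,0.2],[0.0003,0.0144,-0.0001,-0.0009,0,0,0.2],[0.0003,0.0154,-0.0001,-0.0009,0,-0.0001,0.2],[0.0003,0.0163,-0.0001,-0.0009,0,-0.0002,0.2],[0.0003,0.0172,-0.0001,-0.0009,0,-0.0003,0.2],[0.0003,0.0181,-0.0001,-0.0009,0,-0.0004,0.2],[0.0003,0.0189,-0.0001,-0.0009,0,-0.0005,0.2],[0.0003,0.0196,-0.0001,-0.0009,0,-0.0007,0.2]]])

```text
clock: 7.32
eef_pos: [574.7, 103.1, 159.7]
eef_rot: [-179.9, -0.0, -1.1]
contact_force: [-0.7, -0.9, -6.7]
opening: 21.6
grip_force: 60.0
```

Call:
play_rows(plan=[[[0.0003,0.0203,0,-0.0009,0,-0.0008,0.2],[0.0003,0.0209,0,-0.0009,0,-0.001,0.2],[0.0003,0.0214,0,-0.0009,0,-0.0011,0.2],[0.0003,0.0219,0,-0.0009,0,-0.0013,0.2],[0.0002,0.0222,0,-0.0009,0,-0.0014,0.2],[0.0002,0.0225,0,-0.0008,0,-0.0016,0.2],[0.0001,0.0226,0,-0.0008,0,-0.0017,0.2],[0.0001,0.0227,0.0001,-0.0008,0,-0.0019,0.2]]])

```text
clock: 7.98
eef_pos: [574.1, -1.9, 159.7]
eef_rot: [179.8, -0.0, -0.6]
contact_force: [0.3, -0.8, -6.9]
opening: 21.5
grip_force: 60.0
```

```bash
python3 m.py 1
```

```text
7.983 [574.09  -1.9  159.67] [179.78  -0.    -0.59] F [ 0.35 -0.77 -6.93] T [ 0.02 -0.   -0.02] r [-34.55  -2.45] (np.int64(350), np.int64(358)) 440
```

```bash
python3 -c "
from plan import *
plan(-2.4,-164,0,-11,10,-0.195,-236.2,32/12,16,574.1,571.5,-.6,1.6,bias=-3)"
```

```text
[0.0002, 0.0228, 0.0001, 0.0003, 0, -0.0000, 0.2],
[0.0002, 0.0227, 0.0001, 0.0001, 0, -0.0001, 0.2],
[0.0002, 0.0225, 0.0001, -0.0000, 0, -0.0002, 0.2],
[0.0002, 0.0222, 0.0001, -0.0002, 0, -0.0004, 0.2],
[0.0002, 0.0219, 0.0001, -0.0003, 0, -0.0007, 0.2],
[0.0001, 0.0214, 0.0001, -0.0004, 0, -0.0009, 0.2],
[0.0001, 0.0209, 0.0001, -0.0005, 0, -0.0012, 0.2],
[0.0000, 0.0203, 0.0001, -0.0005, 0, -0.0015, 0.2],
# t+0.667 y -107.3 vy -144.4 ay 57.2 r -2.2 v 11.5 th -0.264 yaw -0.37 x 573.8
[-0.0000, 0.0196, 0.0001, -0.0006, 0, -0.0017, 0.2],
[-0.0001, 0.0189, 0.0001, -0.0006, 0, -0.0020, 0.2],
[-0.0001, 0.0181, 0.0001, -0.0006, 0, -0.0022, 0.2],
[-0.0002, 0.0172, 0.0001, -0.0007, 0, -0.0024, 0.2],
[-0.0002, 0.0163, 0.0001, -0.0006, 0, -0.0026, 0.2],
[-0.0003, 0.0154, 0.0001, -0.0006, 0, -0.0027, 0.2],
[-0.0003, 0.0144, 0.0001, -0.0006, 0, -0.0028, 0.2],
[-0.0003, 0.0133, 0.0001, -0.0005, 0, -0.0029, 0.2],
# t+1.333 y -187.6 vy -92.6 ay 92.2 r 1.7 v 0.6 th -0.483 yaw 0.50 x 572.8
```

Call:
play_rows(plan=[[[0.0002,0.0228,0.0001,0.0003,0,0,0.2],[0.0002,0.0227,0.0001,0.0001,0,-0.0001,0.2],[0.0002,0.0225,0.0001,0,0,-0.0002,0.2],[0.0002,0.0222,0.0001,-0.0002,0,-0.0004,0.2],[0.0002,0.0219,0.0001,-0.0003,0,-0.0007,0.2],[0.0001,0.0214,0.0001,-0.0004,0,-0.0009,0.2],[0.0001,0.0209,0.0001,-0.0005,0,-0.0012,0.2],[0,0.0203,0.0001,-0.0005,0,-0.0015,0.2]]])

```text
clock: 8.7
eef_pos: [573.9, -106.4, 159.5]
eef_rot: [179.7, -0.0, -0.4]
contact_force: [0.2, 0.9, -7.3]
opening: 21.9
grip_force: 60.0
```

Call:
play_rows(plan=[[[0,0.0196,0.0001,-0.0006,0,-0.0017,0.2],[-0.0001,0.0189,0.0001,-0.0006,0,-0.002,0.2],[-0.0001,0.0181,0.0001,-0.0006,0,-0.0022,0.2],[-0.0002,0.0172,0.0001,-0.0007,0,-0.0024,0.2],[-0.0002,0.0163,0.0001,-0.0006,0,-0.0026,0.2],[-0.0003,0.0154,0.0001,-0.0006,0,-0.0027,0.2],[-0.0003,0.0144,0.0001,-0.0006,0,-0.0028,0.2],[-0.0003,0.0133,0.0001,-0.0005,0,-0.0029,0.2]]])

```text
clock: 9.37
eef_pos: [572.9, -186.0, 159.6]
eef_rot: [179.5, 0.0, 0.5]
contact_force: [0.3, -0.5, -6.2]
opening: 21.9
grip_force: 60.0
```

```bash
python3 m.py 1
```

```text
9.367 [ 572.9  -185.99  159.58] [179.51   0.     0.51] F [ 0.26 -0.52 -6.18] T [ 0.09 -0.03  0.04] r [-34.46  -2.66] (np.int64(350), np.int64(358)) 473
```

```bash
python3 -c "
from plan import *
plan(-186.8,-92.6,92,-8,-2,-0.483,-236.2,16/12,16,572.9,571.5,.5,1.6,bias=0)"
```

```text
[-0.0001, 0.0120, 0.0001, -0.0028, 0, -0.0001, 0.2],
[-0.0001, 0.0111, 0.0001, -0.0018, 0, -0.0003, 0.2],
[-0.0002, 0.0101, 0.0001, -0.0009, 0, -0.0008, 0.2],
[-0.0002, 0.0091, 0.0001, -0.0001, 0, -0.0013, 0.2],
[-0.0003, 0.0081, 0.0001, 0.0006, 0, -0.0019, 0.2],
[-0.0003, 0.0072, 0.0001, 0.0011, 0, -0.0023, 0.2],
[-0.0003, 0.0062, 0.0001, 0.0015, 0, -0.0027, 0.2],
[-0.0004, 0.0052, 0.0001, 0.0018, 0, -0.0028, 0.2],
# t+0.667 y -228.2 vy -32.8 ay 81.2 r -4.7 v 12.5 th -0.501 yaw 1.05 x 572.2
[-0.0003, 0.0043, 0.0000, 0.0020, 0, -0.0028, 0.2],
[-0.0003, 0.0034, 0.0000, 0.0021, 0, -0.0027, 0.2],
[-0.0003, 0.0026, 0.0000, 0.0020, 0, -0.0023, 0.2],
[-0.0002, 0.0019, 0.0000, 0.0018, 0, -0.0019, 0.2],
[-0.0002, 0.0012, 0.0000, 0.0015, 0, -0.0013, 0.2],
[-0.0001, 0.0007, 0.0000, 0.0011, 0, -0.0008, 0.2],
[-0.0000, 0.0003, 0.0000, 0.0006, 0, -0.0003, 0.2],
[-0.0000, 0.0000, -0.0000, -0.0001, 0, -0.0001, 0.2],
# t+1.333 y -236.2 vy 0.0 ay 0.0 r 0.0 v 0.0 th -0.000 yaw 1.60 x 571.5
```

Call:
play_rows(plan=[[[-0.0001,0.012,0.0001,-0.0028,0,-0.0001,0.2],[-0.0001,0.0111,0.0001,-0.0018,0,-0.0003,0.2],[-0.0002,0.0101,0.0001,-0.0009,0,-0.0008,0.2],[-0.0002,0.0091,0.0001,-0.0001,0,-0.0013,0.2],[-0.0003,0.0081,0.0001,0.0006,0,-0.0019,0.2],[-0.0003,0.0072,0.0001,0.0011,0,-0.0023,0.2],[-0.0003,0.0062,0.0001,0.0015,0,-0.0027,0.2],[-0.0004,0.0052,0.0001,0.0018,0,-0.0028,0.2]]])

```text
clock: 10.08
eef_pos: [572.2, -227.0, 159.6]
eef_rot: [179.5, 0.0, 1.1]
contact_force: [1.0, -0.1, -7.2]
opening: 21.5
grip_force: 60.0
```

Call:
play_rows(plan=[[[-0.0003,0.0043,0,0.002,0,-0.0028,0.2],[-0.0003,0.0034,0,0.0021,0,-0.0027,0.2],[-0.0003,0.0026,0,0.002,0,-0.0023,0.2],[-0.0002,0.0019,0,0.0018,0,-0.0019,0.2],[-0.0002,0.0012,0,0.0015,0,-0.0013,0.2],[-0.0001,0.0007,0,0.0011,0,-0.0008,0.2],[0,0.0003,0,0.0006,0,-0.0003,0.2],[0,0,0,-0.0001,0,-0.0001,0.2]]])

```text
clock: 10.75
eef_pos: [571.6, -235.1, 159.6]
eef_rot: [180.0, 0.0, 1.6]
contact_force: [-0.2, -0.1, -6.6]
opening: 21.8
grip_force: 60.0
```

```bash
python3 m.py 4
```

```text
10.75 [ 571.59 -235.14  159.63] [179.98   0.01   1.61] F [-0.16 -0.08 -6.65] T [ 0.    0.02 -0.  ] r [-34.48  -5.74] (np.int64(350), np.int64(364)) 794
10.8 [ 571.58 -235.08  159.63] [179.98   0.01   1.61] F [-0.45 -0.19 -5.85] T [ 0.06 -0.07  0.04] r [-34.46  -6.1 ] (np.int64(350), np.int64(364)) 837
10.85 [ 571.61 -235.05  159.65] [179.98   0.01   1.61] F [-0.19  0.25 -6.53] T [ 0.04 -0.04 -0.01] r [-34.46  -6.58] (np.int64(350), np.int64(365)) 883
10.9 [ 571.59 -235.09  159.63] [179.98   0.01   1.61] F [-0.65 -0.26 -7.04] T [0.03 0.   0.04] r [-34.47  -6.91] (np.int64(350), np.int64(366)) 916
```

View pics/last.png

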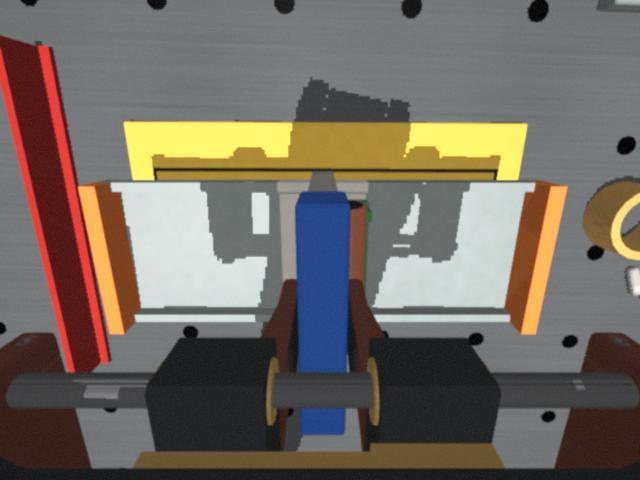

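Run:
```python
from h import *
np.set_printoptions(precision=2,suppress=True)
w=dict(np.load("w2.npz"));c=dict(img=cv2.imread("pics/last.png")[:,:,::-1],K=w["K"])
T=pose([571.59,-235.1,159.63],[179.98,.01,1.61]);Rc=Ct@T[:3,:3].T;c["R"]=Rc;c["t"]=np.array([.79,33.71,171.89])-Rc@T[:3,3]
m=mask(hsv(c),(20,110,60),(34,255,255),(110,100,545,180))
v,u=np.nonzero(m); 
rows=[(u[v==k].min(),u[v==k].max(),k) for k in range(128,170,6)]
L=np.array([ray(c,(a,k),10)[:2] for a,b,k in rows]);Rr=np.array([ray(c,(b+1,k),10)[:2] for a,b,k in rows])
top=np.array([ray(c,(k,v[u==k].min()),10)[:2] for k in range(140,515,15)])
f=np.polyfit(top[:,1],top[:,0],1)
psi=-np.degrees(np.arctan(f[0])); print("yaw",psi,"width",(L-Rr)[:,1].mean())
mid=((L+Rr)/2); far=np.polyval(f,mid[:,1].mean()); a=np.radians(psi); X=np.array([np.cos(a),np.sin(a)])
print("edge mids",mid[[0,-1]],"far x",far, "pad ctr", np.array([far,np.interp(0,[0],[mid[:,1].mean()])])-90*X, "y corrected for row offset", mid[:,1].mean()-(mid[:,0].mean()-(far-90))*np.tan(a))
# tray: stop columns inner symmetric? stop outer corners
h=hsv(c)
for roi in((70,178,140,335),(500,178,580,335)):
    q=mask(h,(8,120,60),(24,255,255),roi); v2,u2=np.nonzero(q); print(u2.min(),u2.max())
```

```text
yaw 1.3400408379895705 width 337.61917287412194
edge mids [[ 656.99 -234.43]
 [ 627.41 -235.34]] far x 661.7419702627525 pad ctr [ 571.77 -236.99] y corrected for row offset -236.53219485605996
77 139
500 566
```

Call:
play_rows(plan=[[[0,0.0005,0,-0.0025,0,0,0.2],[0,0.0005,0,0,0,0,0.2],[0,0.0005,0,0,0,0,0.2],[0,0.0005,0,0,0,0,0.2],[0,0.0005,0,0.0025,0,0,0.2],[0,0,0,0,0,0,0.2],[0,0,0,0,0,0,0.2],[0,0,0,0,0,0,0.2]]])

```text
clock: 11.62
eef_pos: [571.6, -236.7, 159.6]
eef_rot: [180.0, 0.0, 1.6]
contact_force: [-0.4, -0.6, -5.9]
opening: 21.8
grip_force: 60.0
```

```bash
python3 m.py 5 | sed 's/F.*r \[/r [/'
```

```text
11.617 [ 571.57 -236.74  159.61] [179.98   0.02   1.6 ] r [-34.5   -7.96] (np.int64(350), np.int64(368)) 1023
11.667 [ 571.61 -236.69  159.63] [179.98   0.01   1.6 ] r [-34.48  -8.13] (np.int64(350), np.int64(368)) 1040
11.717 [ 571.61 -236.68  159.63] [179.98   0.01   1.6 ] r [-34.47  -8.23] (np.int64(350), np.int64(368)) 1051
11.767 [ 571.62 -236.72  159.65] [179.98   0.01   1.6 ] r [-34.47  -8.28] (np.int64(350), np.int64(368)) 1055
11.817 [ 571.59 -236.71  159.65] [179.98   0.01   1.6 ] r [-34.49  -8.4 ] (np.int64(350), np.int64(368)) 1067
```

Lined up within about 1 mm, and the trolley is nearly still at about −10 mm. Hold.

Call:
play_rows(plan=[[[0,0,0,0,0,0,0.2],[0,0,0,0,0,0,0.2],[0,0,0,0,0,0,0.2],[0,0,0,0,0,0,0.2],[0,0,0,0,0,0,0.2],[0,0,0,0,0,0,0.2],[0,0,0,0,0,0,0.2],[0,0,0,0,0,0,0.2]]])

```text
clock: 12.53
eef_pos: [571.6, -236.8, 159.7]
eef_rot: [180.0, 0.0, 1.6]
contact_force: [0.7, -0.0, -7.3]
opening: 21.7
grip_force: 60.0
```

```bash
python3 m.py 2 | sed 's/F.*r \[/r [/'
```

```text
12.533 [ 571.63 -236.76  159.65] [179.97   0.01   1.6 ] r [-34.5   -8.63] (np.int64(350), np.int64(369)) 1093
12.583 [ 571.61 -236.68  159.62] [179.98   0.01   1.6 ] r [-34.49  -8.58] (np.int64(350), np.int64(368)) 1086
```

At rest at about −10 mm. I'll hold for over three more seconds.

Call:
play_rows(plan=[[[0,0,0,0,0,0,0.2],[0,0,0,0,0,0,0.2],[0,0,0,0,0,0,0.2],[0,0,0,0,0,0,0.2],[0,0,0,0,0,0,0.2],[0,0,0,0,0,0,0.2],[0,0,0,0,0,0,0.2],[0,0,0,0,0,0,0.2]]])

```text
clock: 13.3
eef_pos: [571.6, -236.7, 159.6]
eef_rot: [180.0, 0.0, 1.6]
contact_force: [-0.3, -0.3, -6.3]
opening: 22.0
grip_force: 60.0
```

Call:
play_rows(plan=[[[0,0,0,0,0,0,0.2],[0,0,0,0,0,0,0.2],[0,0,0,0,0,0,0.2],[0,0,0,0,0,0,0.2],[0,0,0,0,0,0,0.2],[0,0,0,0,0,0,0.2],[0,0,0,0,0,0,0.2],[0,0,0,0,0,0,0.2]]])

```text
clock: 13.97
eef_pos: [571.6, -236.7, 159.7]
eef_rot: [180.0, 0.0, 1.6]
contact_force: [-0.8, -0.3, -6.7]
opening: 21.8
grip_force: 60.0
```

Call:
play_rows(plan=[[[0,0,0,0,0,0,0.2],[0,0,0,0,0,0,0.2],[0,0,0,0,0,0,0.2],[0,0,0,0,0,0,0.2],[0,0,0,0,0,0,0.2],[0,0,0,0,0,0,0.2],[0,0,0,0,0,0,0.2],[0,0,0,0,0,0,0.2]]])

```text
clock: 14.63
eef_pos: [571.6, -236.7, 159.6]
eef_rot: [180.0, 0.0, 1.6]
contact_force: [-0.6, -0.4, -6.7]
opening: 21.8
grip_force: 60.0
```

Call:
play_rows(plan=[[[0,0,0,0,0,0,0.2],[0,0,0,0,0,0,0.2],[0,0,0,0,0,0,0.2],[0,0,0,0,0,0,0.2],[0,0,0,0,0,0,0.2],[0,0,0,0,0,0,0.2],[0,0,0,0,0,0,0.2],[0,0,0,0,0,0,0.2]]])

```text
clock: 15.3
eef_pos: [571.6, -236.7, 159.6]
eef_rot: [180.0, 0.0, 1.6]
contact_force: [-0.1, 0.1, -6.1]
opening: 21.8
grip_force: 60.0
```

Call:
play_rows(plan=[[[0,0,0,0,0,0,0.2],[0,0,0,0,0,0,0.2],[0,0,0,0,0,0,0.2],[0,0,0,0,0,0,0.2],[0,0,0,0,0,0,0.2],[0,0,0,0,0,0,0.2],[0,0,0,0,0,0,0.2],[0,0,0,0,0,0,0.2]]])

```text
clock: 15.97
eef_pos: [571.6, -236.7, 159.6]
eef_rot: [180.0, 0.0, 1.6]
contact_force: [-1.1, -0.0, -7.0]
opening: 21.8
grip_force: 60.0
```

```bash
python3 m.py 2 | sed 's/F.*r \[/r [/'
```

```text
15.967 [ 571.59 -236.73  159.62] [179.98   0.01   1.6 ] r [-34.49  -8.6 ] (np.int64(350), np.int64(369)) 1091
16.017 [ 571.58 -236.77  159.62] [179.97   0.01   1.6 ] r [-34.49  -8.62] (np.int64(350), np.int64(369)) 1093
```

Call:
play_rows(plan=[[[0,0,0.004,0,0,0,0.2],[0,0,0.009,0,0,0,0.2],[0,0,0.013,0,0,0,0.2],[0,0,0.016,0,0,0,0.2],[0,0,0.016,0,0,0,0.2],[0,0,0.015,0,0,0,0.2],[0,0,0.011,0,0,0,0.2],[0,0,0.005,0,0,0,0.2]]])

```text
clock: 16.73
eef_pos: [570.7, -236.4, 104.4]
eef_rot: [-180.0, 0.1, 1.6]
contact_force: [-0.5, -0.3, -6.6]
opening: 21.5
grip_force: 60.0
```

Call:
play_rows(plan=[[[0,0,0.003,0,0,0,0.2],[0,0,0.003,0,0,0,0.2],[0,0,0.002,0,0,0,0.2],[0,0,0.002,0,0,0,0.2],[0,0,0.0015,0,0,0,0.2],[0,0,0.001,0,0,0,0.2],[0,0,0.001,0,0,0,0.2],[0,0,0.001,0,0,0,0.2]]])

```text
clock: 17.4
eef_pos: [571.7, -236.7, 97.6]
eef_rot: [180.0, -0.0, 1.6]
contact_force: [-0.6, -0.1, -6.5]
opening: 22.0
grip_force: 60.0
```

```bash
python3 m.py 2
```

```text
17.4 [ 571.68 -236.74   97.63] [179.97  -0.     1.6 ] F [-0.64 -0.05 -6.53] T [ 0.1  -0.03  0.02] r [-34.52  -9.72] (np.int64(350), np.int64(370)) 1202
17.45 [ 571.58 -236.75   97.5 ] [179.97   0.01   1.6 ] F [-0.45 -0.34 -6.17] T [ 0.03  0.02 -0.02] r [-34.49  -9.8 ] (np.int64(350), np.int64(371)) 1212
```

Call:
play_rows(plan=[[[0,0,0.0008,0,0,0,0.2],[0,0,0.0006,0,0,0,0.2],[0,0,0.0005,0,0,0,0.2],[0,0,0.0003,0,0,0,0.2],[0,0,0.0003,0,0,0,0.2],[0,0,0,0,0,0,0.2],[0,0,0,0,0,0,0.2],[0,0,0,0,0,0,0.2]]])

```text
clock: 18.17
eef_pos: [571.7, -236.7, 96.7]
eef_rot: [180.0, 0.0, 1.6]
contact_force: [-4.7, 1.3, 6.1]
opening: 21.5
grip_force: 60.0
```

```bash
python3 m.py 2
```

```text
18.167 [ 571.66 -236.71   96.66] [179.97   0.     1.6 ] F [-4.73  1.34  6.13] T [0.36 0.92 0.02] r [-34.51  -9.83] (np.int64(350), np.int64(371)) 1210
18.217 [ 571.61 -236.73   96.65] [179.97   0.01   1.6 ] F [-5.09  2.5   5.58] T [ 0.34  0.98 -0.01] r [-34.49  -9.86] (np.int64(350), np.int64(371)) 1219
```

The tray is resting on the pad with the trolley still. I'll relax the grip, then open.

Call:
play_rows(plan=[[[0,0,-0.0004,0,0,0,0.2],[0,0,0,0,0,0,0.2],[0,0,0,0,0,0,0.2],[0,0,0,0,0,0,0.2],[0,0,0,0,0,0,0.2],[0,0,0,0,0,0,0.2],[0,0,0,0,0,0,0.2],[0,0,0,0,0,0,0.2]]], grip_force=5)

```text
clock: 18.93
eef_pos: [571.7, -236.8, 96.6]
eef_rot: [180.0, 0.0, 1.6]
contact_force: [-3.7, 1.7, 5.5]
opening: 22.1
grip_force: 5.0
```

Call:
play_rows(plan=[[[0,0,0,0,0,0,0.3],[0,0,0,0,0,0,0.4],[0,0,0,0,0,0,0.5],[0,0,0,0,0,0,0.6],[0,0,0,0,0,0,0.7],[0,0,0,0,0,0,0.8],[0,0,0,0,0,0,0.8],[0,0,0,0,0,0,0.8]]])

```text
clock: 19.6
eef_pos: [571.6, -236.8, 96.3]
eef_rot: [180.0, 0.0, 1.6]
contact_force: [0.6, -0.7, 0.7]
opening: 68.3
grip_force: 0.0
```

```bash
python3 m.py 2; python3 -c "from cell import *;print(get_state()['opening'])"
```

```text
19.6 [ 571.64 -236.75   96.25] [179.97   0.01   1.6 ] F [ 0.61 -0.72  0.72] T [ 0.02  0.09 -0.02] r [-34.54  -9.88] (np.int64(350), np.int64(371)) 1211
19.65 [ 571.68 -236.76   96.29] [179.97   0.     1.6 ] F [-0.39  0.5   0.29] T [ 0.1  -0.05 -0.  ] r [-34.52  -9.91] (np.int64(350), np.int64(371)) 1215
70.21981452686245
```

Released, with no change to the tray. I'll retreat straight up and verify.

Call:
play_rows(plan=[[[0,0,-0.01,0,0,0,0.8],[0,0,-0.02,0,0,0,0.8],[0,0,-0.04,0,0,0,0.8],[0,0,-0.05,0,0,0,0.8],[0,0,-0.05,0,0,0,0.8],[0,0,-0.03,0,0,0,0.8],[0,0,-0.01,0,0,0,0.8],[0,0,0,0,0,0,0.8]]])

```text
clock: 20.37
eef_pos: [572.7, -237.0, 224.9]
eef_rot: [179.9, -0.2, 1.6]
contact_force: [-0.7, -1.1, -0.8]
opening: 70.7
grip_force: 0.0
```

Run:
```python
from h import *
s=get_state();print(s["clock"],s["eef_pos"],s["opening"])
c,h=look("pics/w9.png")
```

```text
20.3667 [ 572.71624684 -237.0460702   224.93660254] 70.66233963164096
```

View pics/w9.png

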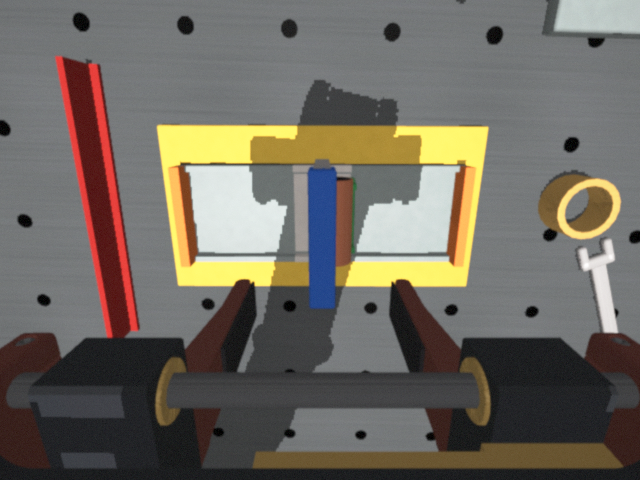

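The tray sits centred and square on the pad (158–488, 125–287). The trolley is in the white band at (343,220), and the gripper is clear.

```bash
python3 -c "from cell import *;print(hand_in())"
```

```text
the job is handed in; nothing more can be done
None
```

The tray is on the yellow pad, centred and square to within about 1 mm as measured just before lowering. The trolley is at rest about 11 mm from the middle line, inside the white band, after the hold of over three seconds above the pad. The gripper is clear, nothing was bumped that I could see, and I handed the job in at about 20 s; no verdict came back.

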